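# Draw the long paddle out from under the board and hold it over the drip tray

## Robot

A 7-joint arm with a two-finger parallel gripper is mounted at the origin on the work surface. World frame = base frame: x ahead of the robot, y to its left, z up, the work surface at z = 0. Lengths are in mm, angles in rad, forces in N, time in s.
With the tool pointing down it reaches from about 400 to 925 mm from the base axis. Payload 5.6 kg.
Tool frame: the origin (TCP) lies at the very end of the fingers, on their centre line; the grasp point (between the pads) lies 19 mm behind it; z points along the fingers, y is the line along which they close (so a half turn about z gives the same grasp; the last joint's range is limited). The gripper opens to 85 mm and grips with 20 to 120 N. Pads are 22 mm wide; open, the fingers measure 114 mm over their backs; the gripper's body (76 mm by 85 mm) begins 54 mm behind the grasp point. The pads swing forward as they close: fully open they stand 13 mm farther back than shut.
Start: joints at [-1.364, 0.468, -0.012, 1.603, 0.006, 1.071, -0.056], TCP at [160.727, 629.821, 231.29] pointing down, gripper open.
Joint ranges: [-2.53, 2.53], [-0.31, 2.02], [-1.57, 1.55], [0.28, 2.44], [-1.29, 4.43], [0.15, 1.84], [-2.92, 2.92]. Speed limits (rad/s): [2.57, 2.57, 3.14, 3.14, 3.14, 3.14, 3.14].

## Interface

Orientations are given as a unit quaternion [w, x, y, z].
In Python, from bench import manip, optics gives the robot as it stands. The module is installed in compiled form; this text tells all that it offers.
- The arm moves only by the tool arm_command, never from a script. Its argument "deltas" is a list of rows, each a list of 3 entries, a list of its own where there are three numbers: the shift along the tool's x, y, z in m, then the turn, a rotation vector about the tool's x, y, z in rad, then the opening, from 0 (shut) to 1 (fully open). In form: [[[dx, dy, dz], [wx, wy, wz], claw], ...]. A call has 1 to 20 rows; each row shifts and turns the commanded pose from where the row before left it, along the tool's axes as they then stand; what a row does not reach is not made up. A row lasts 1/10 s, in which the tool goes at most 50 mm and 8.59 degrees, less where a joint would pass 70% of its speed; a pose out of reach is approached as far as the arm can. A call is refused whole if a number of a shift passes 0.05 or a number of a turn 0.15, either way. A call with a gripper value outside its range is refused whole. The fingers move at their own pace and stop on an object; "force" is the grip in N (left out, the last holds). Time passes only in rows, so rows that do not move let the fingers close. It gives the time, the measured TCP pose, the force, the opening and the grip force at its end, in the units of the state.
- manip.get_state(): the state, without advancing time (a new reading comes with each control period).
- optics.grab_frame(name): name is "scene" or "top" or "wrist"; returns a dict with "color" (420x560x3 uint8, blue, green, red), "range_z" (420x560 float32, mm along the optical axis (not along the pixel's ray), 0 where there is no reading), "vertical_fov" (degrees; the focal length in pixels is half the picture's height over the tangent of half this angle, whatever the lens; pixels are square), "cx", "cy" (the principal point, pixels), "view" (4x4, takes a point from world to camera coordinates); the wrist camera has in their place "mount" (4x4, takes a point from camera to tool coordinates, whose origin is the TCP and whose axes are the flange's). Camera axes: x right, y up, looking along -z (the intrinsics and any distortion apply to the point x, -y, -z); pixel columns grow to the right and rows downward; lengths in mm; the calibration is good to about 2 mm. A picture is of the moment at which its call begins: read the wrist's pose just before it.
- manip.finish_job(): hands the job in; it is judged then, once.
The state is a dict: "t": time; "joints": joint angles; "qd": joint speeds; "tau": joint torques, N m; "tool_pos": TCP position; "ee_rot": TCP orientation; "contact_force": force on the tool from outside, world axes, zero at the start; "moment": the same for the moment, N m; "width": finger opening in mm; "grip_force": force on a finger pad.
Only numpy, scipy, OpenCV 4.12 (cv2) and the standard library are available. Lean on these libraries where they do the work, as an engineer would, in place of code of your own. Each camera call takes 0.05 s, during which the arm holds its last target. There are 200 camera calls.

## Task

A long wooden noodle paddle lies in the deep steel pan, its blade under the green cutting board that lies across part of the rim, so it cannot be lifted straight up. Take it by its handle, tip the handle end up out of the pan first and draw it out slantwise through the gap between the board and the pan's end, leaving the board, the bowl standing on it and the two jars nearby where they are. Finish holding the whole paddle still in the gripper, its middle above the drip tray and all of it a good hand's breadth above the tray; do not put it down.

Things in the scene. Friction and masses are not known exactly. Their poses are not given: they have to be found in the camera images.
- pan: Rectangular steel pan, fixed to the table. Origin: centre of its underside, x along its length. Inside 340 (x) x 200 (y) mm, walls 4 mm; inner floor 4 mm and rim 74 mm above the origin; a flat rim lip reaches 16 mm out from the inner edge all round. The board covers its +x part; the -x end is open from above.
- board: Green plastic cutting board, loose, 190 mm (its x) x 250 mm (its y) x 15 mm, 0.75 kg, lying flat across the pan's rim. Origin: centre of its underside, at rim height. Its x is along the pan's x; its edge at x = -95 mm bounds the gap. It must stay put.
- paddle: Loose wooden paddle, 300 mm, about 130 g, flat on the pan's floor, blade toward the pan's +x, handle end 5 to 25 mm from the -x wall. Origin: mid-length, at its underside; x points to the blade tip. Handle x = -150 to +60 mm, 20 mm wide (y), 22 mm high, red band at its end; blade x = +60 to +150 mm, 52 mm wide, 8 mm thick, undersides flush. Grip across the handle, e.g. at x = -65 mm.
- paddle_tip (a point): Point at the blade end of the paddle: x = +150 mm, 4 mm above its underside.
- paddle_butt (a point): Point at the handle end of the paddle: x = -150 mm, 11 mm above its underside.
- tray: Shallow aluminium drip tray, fixed, empty, 240 mm (its x) x 180 mm (its y), rim 25 mm high. Origin: centre of its underside. It stands beside the pan's open end.
- bowl: White bowl, rim radius 55 mm, 50 mm high, standing loose on the board. Origin: centre of its underside. Leave it.
- red_jar: Orange jar with red cap, radius 36 mm, 90 mm high, loose, upright. Origin: centre of its underside. Leave it.
- yellow_jar: Yellow jar with green cap, radius 36 mm, 90 mm high, loose, upright. Origin: centre of its underside. Leave it.

How it is judged:
By the outcome, as a careful person would: the job done as asked, in the order asked, and still so for the second after the job is handed in, while the arm keeps its last pose, push and grip.
It also fails if it takes over 48 s, if anything falls off the work surface, if the arm or the gripper's body presses on something with over 40 N, if the wrist force passes 120 N, or if a joint passes its speed limit or range.

## Working session

There is one attempt and no reset: what is moved stays moved. The work goes in short steps, Python scripts to look and compute and a tool call to move; the robot and the scene stay as the last step left them, time stands still between calls to the robot, and variables do not carry over. Pictures are saved under pics/ and viewed, at most 10 in all, crops included, and the job is handed in when it is done.

Besides the shell and the picture viewer there is one more tool, called after ">>>" as name([rows], argument=value, ...), one row to a line, values as JSON. arm_command: Moves the arm, as the interface text tells. Its arguments: {"type":"object","properties":{"deltas":{"type":"array"},"force":{"type":"number"}},"required":["deltas"]}

```bash
mkdir -p pics; cat > h.py <<'E'
import numpy as np, cv2
from bench import manip, optics
from scipy.spatial.transform import Rotation as R
def grab(n):
    s=manip.get_state(); f=optics.grab_frame(n); f['s']=s; return f
def tf(s):
    q=s['ee_rot']; T=np.eye(4); T[:3,:3]=R.from_quat([q[1],q[2],q[3],q[0]]).as_matrix(); T[:3,3]=s['tool_pos']; return T
def c2w(f):
    return np.linalg.inv(f['view']) if 'view' in f else tf(f['s'])@np.array(f['mount'])
def cloud(f):
    z=f['range_z'].astype(float); h,w=z.shape; F=h/2/np.tan(np.radians(f['vertical_fov'])/2)
    v,u=np.mgrid[:h,:w]; P=np.stack([(u-f['cx'])/F*z,-(v-f['cy'])/F*z,-z,np.ones_like(z)],-1)
    W=(P@c2w(f).T)[...,:3]; W[z==0]=np.nan; return W
E
python3 - <<'E'
from h import *
print(manip.get_state())
for n in ['scene','top']:
    f=grab(n); cv2.imwrite(f'pics/{n}1.png',f['color']); np.savez(f'{n}1.npz',c=f['color'],W=cloud(f))
    print({k:v for k,v in f.items() if k not in('color','range_z','s')})
E
```

```text
{'t': 0.0, 'joints': array([-1.36399988,  0.46836631, -0.01157173,  1.6036436 ,  0.0060475 ,
        1.07138409, -0.05632166]), 'qd': array([-0.00082099, -0.00089364, -0.001599  , -0.00047296,  0.00180845,
        0.00104024, -0.00014653]), 'tau': array([ 2.27293490e-04, -5.32376897e+01,  2.12280167e-02, -2.51321214e+01,
        1.13510448e-02,  7.45502271e-03, -2.03221384e-05]), 'tool_pos': array([160.64346036, 629.25735732, 230.3371075 ]), 'ee_rot': array([-2.06571485e-05,  1.24618596e-01,  9.92204325e-01, -8.84113392e-04]), 'contact_force': array([-0.42202217, -0.5495832 , -0.2012512 ]), 'moment': array([-0.01555827, -0.0290029 ,  0.01310541]), 'grip_force': 0.0, 'width': 85.65913165261219}
{'vertical_fov': 48.59904420632729, 'cx': 284.2172437385728, 'cy': 210.0918603198601, 'view': array([[-1.46708643e-01,  9.89163521e-01,  5.66595283e-03,
         1.49213663e+02],
       [-8.47931727e-01, -1.28707326e-01,  5.14243338e-01,
         4.67762594e+02],
       [ 5.09400000e-01,  7.06396013e-02,  8.57625610e-01,
        -1.47869880e+03],
       [ 0.00000000e+00,  0.00000000e+00,  0.00000000e+00,
         1.00000000e+00]])}
{'vertical_fov': 55.201119353333034, 'cx': 284.34051378653623, 'cy': 209.20855465664556, 'view': array([[-4.00161913e-02, -9.99195431e-01, -2.68254073e-03,
        -3.05966710e+01],
       [ 9.77179555e-01, -3.96947151e-02,  2.08673064e-01,
        -6.18139748e+02],
       [-2.08611655e-01,  5.72897730e-03,  9.77981777e-01,
        -8.58908600e+02],
       [ 0.00000000e+00,  0.00000000e+00,  0.00000000e+00,
         1.00000000e+00]])}
```

View images.

View pics/scene1.png

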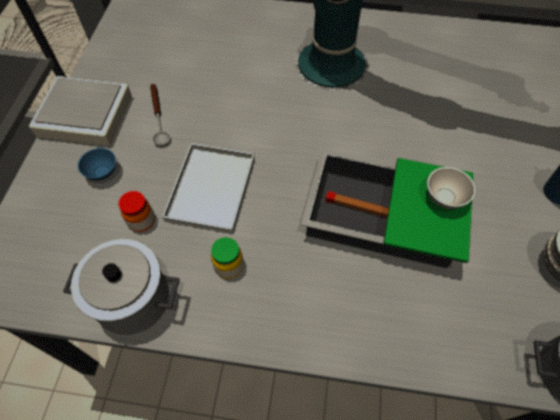

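View pics/top1.png

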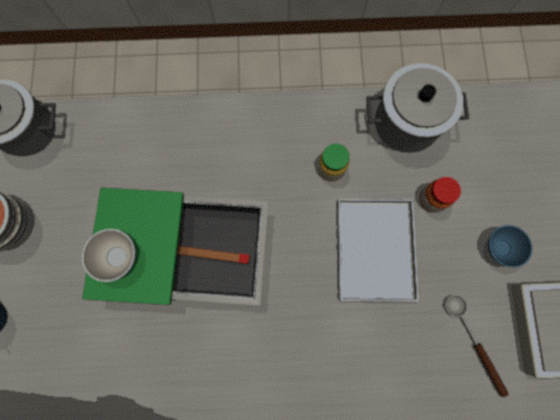

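The scene view shows the pan at (305–470, 157–262), with the paddle's red butt at (331,197) and its handle running under the board at (388,212). In the top view the butt is at (244,258), the board edge near column 180 and the tray at (338–416, 200–300). The jars are at (335,158) and (442,192).

```bash
python3 - <<'E'
from h import *
for n in ['top','scene']:
    d=np.load(n+'1.npz'); c,W=d['c'],d['W']; hsv=cv2.cvtColor(c,cv2.COLOR_BGR2HSV); H,S,V=hsv[...,0],hsv[...,1],hsv[...,2]
    def rect(m,name,zlo,zhi):
        m=m&(W[...,2]>zlo)&(W[...,2]<zhi); k,l,st,_=cv2.connectedComponentsWithStats(m.astype(np.uint8))
        for i in np.argsort(-st[1:,4])[:2]+1:
            if st[i,4]<25: continue
            p=W[l==i]; r=cv2.minAreaRect(p[:,:2].astype(np.float32))
            print(n,name,st[i,4],'med z',np.median(p[:,2]).round(1),'rect',np.round(r[0],1),np.round(r[1],1),round(r[2],1),'x',p[:,0].min().round(),p[:,0].max().round(),'y',p[:,1].min().round(),p[:,1].max().round())
    rect((H>50)&(H<75)&(S>150),'green',60,120)
    rect(((H>5)&(H<16))&(S>120),'handle',-5,60)
    rect(((H<5)|(H>174))&(S>150),'red',-5,60)
    rect(((H<5)|(H>174))&(S>150),'redcap',60,120)
    y=W[...,1];x=W[...,0]
    rect((S<60)&(y>-100)&(y<450)&(x>350)&(x<800),'rim/bowl',68,82)
    rect((S<60)&(y>-400)&(y<0)&(x>400)&(x<800),'tray rim',15,40)
    rect((S<60)&(y>100)&(y<400)&(x>350)&(x<800),'bowl',115,160)
    rect((W[...,2]<12)&(x>450)&(x<750)&(y>0)&(y<170),'floor',-10,12)
E
```

```text
top green 93 med z 89.1 rect [515.7 269.5] [22.1 63.3] 81.9 x 485.0 548.0 y 261.0 285.0
top green 35 med z 89.7 rect [460.3 310. ] [15.2 22.3] 30.8 x 449.0 471.0 y 301.0 319.0
top handle 515 med z 26.2 rect [526.8 126.7] [145.7  22.5] 80.5 x 505.0 547.0 y 55.0 199.0
top handle 352 med z 18.9 rect [ 242.6 -500.9] [114.7  14.7] 22.7 x 189.0 296.0 y -528.0 -473.0
top red 83 med z 26.3 rect [511.3  43.8] [21.4 20.3] 80.1 x 500.0 522.0 y 34.0 55.0
top redcap 582 med z 89.8 rect [ 641.3 -422.3] [59.1 59.8] 41.9 x 610.0 669.0 y -453.0 -393.0
top rim/bowl 1958 med z 74.3 rect [527.6  89.6] [195.2 238.8] 84.2 x 405.0 655.0 y -19.0 198.0
top tray rim 786 med z 24.1 rect [ 521.8 -270.4] [181.  240.5] 86.9 x 400.0 645.0 y -366.0 -175.0
top tray rim 167 med z 27.8 rect [ 774.3 -351.5] [97.  17.4] 67.8 x 761.0 800.0 y -399.0 -309.0
top bowl 972 med z 131.6 rect [519.4 312.5] [108.1 107.5] 85.5 x 466.0 573.0 y 259.0 367.0
top floor 4386 med z 4.2 rect [540.8  90.8] [165.3 188.1] 87.0 x 450.0 639.0 y 4.0 170.0
top floor 2254 med z -0.1 rect [703.1  85. ] [170.   94.2] 89.7 x 656.0 750.0 y 0.0 170.0

[... 334 characters left out ...]
2.   14.1] 22.9 x 196.0 301.0 y -527.0 -473.0
scene red 92 med z 23.7 rect [507.3  44.5] [24.  41.5] 80.6 x 486.0 528.0 y 34.0 60.0
scene redcap 504 med z 88.5 rect [ 645.6 -422.1] [63.6 59.9] 30.7 x 614.0 678.0 y -453.0 -390.0
scene rim/bowl 1444 med z 72.9 rect [533.1  91.5] [193.8 235.3] 83.9 x 408.0 660.0 y -17.0 198.0
scene tray rim 744 med z 21.9 rect [ 525.5 -268.1] [181.6 245. ] 86.8 x 402.0 651.0 y -364.0 -172.0
scene bowl 691 med z 131.9 rect [522.3 315.3] [107.2 109.6] 89.1 x 467.0 577.0 y 262.0 369.0
scene floor 3191 med z -0.9 rect [688.2  85.1] [170.1 123.7] 89.8 x 626.0 750.0 y 0.0 170.0
scene floor 2417 med z 3.1 rect [520.5  93.2] [164.9 150.5] 85.3 x 450.0 602.0 y 6.0 170.0
```

>>> arm_command([
  [[0, 0, 0], [0, 0, 0.149], 1],
  [[0, 0, 0], [0, 0, 0.149], 1],
  [[0, 0, 0], [0, 0, 0.149], 1],
  [[0, 0, 0], [0, 0, 0.149], 1],
  [[0, 0, 0], [0, 0, 0.149], 1],
  [[0, 0, 0], [0, 0, 0.149], 1],
  [[0, 0, 0], [0, 0, 0.149], 1],
  [[0, 0, 0], [0, 0, 0.149], 1],
  [[0, 0, 0], [0, 0, 0.149], 1],
  [[0, 0, 0], [0, 0, 0.149], 1],
  [[-0.034, 0.034, 0], [0, 0, 0], 1],
  [[-0.034, 0.034, 0], [0, 0, 0], 1],
  [[-0.034, 0.034, 0], [0, 0, 0], 1],
  [[-0.034, 0.034, 0], [0, 0, 0], 1],
  [[-0.034, 0.034, 0], [0, 0, 0], 1],
  [[-0.034, 0.034, 0], [0, 0, 0], 1],
  [[-0.034, 0.034, 0], [0, 0, 0], 1],
  [[-0.034, 0.034, 0], [0, 0, 0], 1],
  [[-0.034, 0.034, 0], [0, 0, 0], 1],
  [[-0.034, 0.034, 0], [0, 0, 0], 1],
])

```text
t: 2.1
tool_pos: [439.3, 235.7, 231.3]
ee_rot: [-0.0, 0.764, 0.645, 0.0]
contact_force: [0.9, 0.9, 0.7]
width: 85.3
grip_force: 0.0
```

>>> arm_command([
  [[-0.034, 0.034, 0], [0, 0, 0], 1],
  [[-0.034, 0.034, 0], [0, 0, 0], 1],
  [[-0.034, 0.034, 0], [0, 0, 0], 1],
  [[0, 0, 0], [0, 0, 0], 1],
  [[0, 0, 0], [0, 0, 0], 1],
])

```text
t: 2.6
tool_pos: [522.1, 118.5, 230.9]
ee_rot: [-0.0, 0.765, 0.644, -0.0]
contact_force: [-1.3, 1.1, -0.1]
width: 85.8
grip_force: 0.0
```

```bash
python3 - <<'E'
from h import *
f=grab('wrist'); cv2.imwrite('pics/w1.png',f['color']); s=f['s']; print(s['t'],s['tool_pos'],s['joints'].round(2)); print(tf(s)[:3,:3].round(3))
W=cloud(f); hsv=cv2.cvtColor(f['color'],cv2.COLOR_BGR2HSV);H,S=hsv[...,0],hsv[...,1]
for nm,m,lo,hi in [('paddle',((H<16)|(H>174))&(S>110),10,40),('red',((H<4)|(H>174))&(S>150),10,40),('green',(H>50)&(H<75)&(S>150),80,95)]:
    m=m&(W[...,2]>lo)&(W[...,2]<hi); p=W[m]
    if len(p)>20:
        r=cv2.minAreaRect(p[:,:2].astype(np.float32)); print(nm,len(p),np.median(p[:,2]),r)
E
```

```text
2.6 [522.12192411 118.46623798 230.88316319] [-0.78  0.3   0.59  1.92 -0.2   0.99 -0.27]
[[ 0.171  0.985 -0.001]
 [ 0.985 -0.171 -0.001]
 [-0.001 -0.001 -1.   ]]
paddle 2247 25.47502839171318 ((525.8563842773438, 109.18293762207031), (150.8263702392578, 20.293493270874023), 79.98111724853516)
red 330 25.768583141692943 ((514.5908203125, 45.592124938964844), (21.66439437866211, 20.23208236694336), 79.98111724853516)
green 35641 88.54772651361941 ((632.5797119140625, 103.14398193359375), (227.4270477294922, 542.4474487304688), 36.800418853759766)
```

View pics/w1.png

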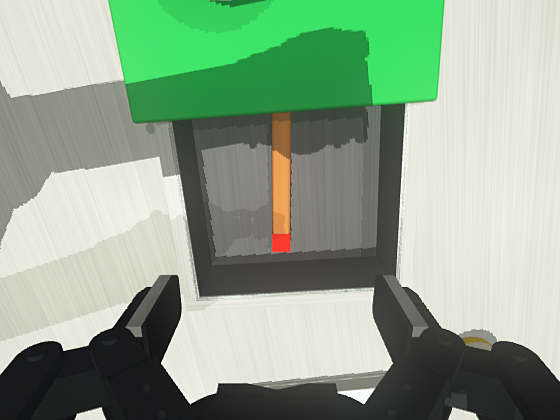

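The wrist view shows the handle at column 282, with the red band at (281,243) and the board edge running from (133,122) to (436,101). The pan's end wall is near row 295, and the fingertips straddle the handle at columns 165 and 388.

```bash
python3 - <<'E'
from h import *
f=grab('wrist'); W=cloud(f)
for u in (180,220,282,320,370):
    c=W[:,u]; z=c[:,2]; b=np.where((z[:200]>84)&(z[:200]<93))[0].max(); r=[i for i in range(250,330) if 69<z[i]<79]
    print(u,'board edge',c[b].round(1), 'rim rows',r[:1],r[-1:], c[r[0]].round(1) if r else '', c[r[-1]].round(1) if r else '')
    fl=[i for i in range(150,240) if z[i]<12]; print('floor z',np.median(z[fl]) if fl else '')
E
```

```text
180 board edge [453.2 194.9  85.1] rim rows [250] [273] [418.8  77.3  74.1] [412.   52.5  73.4]
floor z 
220 board edge [486.4 191.6  85.2] rim rows [296] [310] [444.7  18.2  70.5] [442.3   4.4  74.7]
floor z 3.790791119799394
282 board edge [537.6 187.   86.1] rim rows [292] [307] [508.7  11.7  70. ] [506.2  -3.4  74. ]
floor z 
320 board edge [568.5 184.1  87.2] rim rows [290] [305] [547.7   7.6  70.1] [545.3  -8.2  73.1]
floor z 3.5281681350251404
370 board edge [608.5 179.7  88.2] rim rows [288] [303] [598.4   1.9  71.1] [596.6 -14.8  72.6]
floor z 3.669572814222988
```

>>> arm_command([
  [[0.001, 0.005, 0.04], [0, 0, 0], 1],
  [[0, 0, 0.04], [0, 0, 0], 1],
  [[0, 0, 0.03], [0, 0, 0], 1],
  [[0, 0, 0.03], [0, 0, 0], 1],
  [[0, 0, 0.03], [0, 0, 0], 1],
  [[0, 0, 0.02], [0, 0, 0], 1],
  [[0, 0, 0.01], [0, 0, 0], 1],
  [[0, 0, 0], [0, 0, 0], 1],
  [[0, 0, 0], [0, 0, 0], 1],
], force=60)

```text
t: 3.6
tool_pos: [527.5, 120.7, 32.0]
ee_rot: [0.0, 0.764, 0.645, 0.001]
contact_force: [0.2, -0.2, -0.2]
width: 85.0
grip_force: 0.0
```

>>> arm_command([
  [[-0.002, 0, 0.012], [0, 0, 0], 1],
  [[0, 0, 0.011], [0, 0, 0], 1],
  [[0, 0, 0], [0, 0, 0], 1],
  [[0, 0, 0], [0, 0, 0], 0],
  [[0, 0, 0], [0, 0, 0], 0],
  [[0, 0, 0], [0, 0, 0], 0],
  [[0, 0, 0], [0, 0, 0], 0],
  [[0, 0, 0], [0, 0, 0], 0],
  [[0, 0, 0], [0, 0, 0], 0],
  [[0, 0, 0], [0, 0, 0], 0],
  [[0, 0, 0], [0, 0, 0], 0],
  [[0, 0, 0], [0, 0, 0], 0],
  [[0, 0, 0], [0, 0, 0], 0],
], force=80)

```text
t: 4.9
tool_pos: [527.1, 118.0, 8.8]
ee_rot: [0.0, 0.764, 0.645, 0.0]
contact_force: [0.0, -0.1, 5.5]
width: 18.1
grip_force: 79.9
```

>>> arm_command([
  [[0, 0, -0.003], [0, 0, 0], 0],
  [[0, 0, -0.004], [0, -0.02, 0], 0],
  [[0, 0, -0.004], [0, -0.02, 0], 0],
  [[0, 0, -0.004], [0, -0.02, 0], 0],
  [[0, 0, -0.005], [0, -0.02, 0], 0],
  [[0, 0, -0.004], [0, -0.02, 0], 0],
  [[0, 0, -0.005], [0, -0.02, 0], 0],
  [[0, 0, 0], [0, 0, 0], 0],
])

```text
t: 5.7
tool_pos: [527.5, 120.5, 37.7]
ee_rot: [0.039, 0.762, 0.644, -0.046]
contact_force: [0.1, 0.8, -0.7]
width: 17.9
grip_force: 79.0
```

>>> arm_command([
  [[0, 0, -0.004], [0, -0.02, 0], 0],
  [[0, 0, -0.004], [0, -0.02, 0], 0],
  [[0, 0, -0.004], [0, -0.02, 0], 0],
  [[0, 0, -0.005], [0, -0.02, 0], 0],
  [[0, 0, -0.004], [0, -0.02, 0], 0],
  [[0, 0, -0.005], [0, -0.02, 0], 0],
  [[0, 0, 0], [0, 0, 0], 0],
  [[0, 0, 0], [0, 0, 0], 0],
])

```text
t: 6.5
tool_pos: [527.8, 123.8, 62.8]
ee_rot: [0.077, 0.759, 0.64, -0.092]
contact_force: [0.2, -0.2, -1.2]
width: 18.3
grip_force: 79.0
```

```bash
cat > chk.py <<'E'
from h import *
import sys
s=manip.get_state(); T=tf(s); print(s['t'],s['tool_pos'].round(1),'F',s['contact_force'].round(1),'tilt',np.degrees(np.arcsin(-T[2,0])).round(2),'xdir',T[:3,0].round(3),s['joints'].round(2))
for n in ['scene','top','wrist']:
    f=grab(n); W=cloud(f); cv2.imwrite(f'pics/{n}_{sys.argv[1]}.png',f['color'])
    hsv=cv2.cvtColor(f['color'],cv2.COLOR_BGR2HSV);H,S=hsv[...,0],hsv[...,1]
    q=W-s['tool_pos']; near=(np.linalg.norm(q,axis=-1)<300)
    m=((H<16)|(H>174))&(S>110)&near; m=cv2.erode(m.astype(np.uint8),np.ones((3,3)))>0
    m&=W[...,2]>12; L=q[m]@T[:3,:3]   # tool coords
    L=L[(abs(L[:,1])<30)&(abs(L[:,2])<60)]
    if len(L)>15:
        top=L[abs(L[:,1])<9]; k=np.polyfit(top[:,0],top[:,2],1) if np.ptp(top[:,0])>20 else None
        print(n,len(L),'x range',L[:,0].min().round(1),L[:,0].max().round(1),'fit z(x) in tool',k)
    g=(H>50)&(H<75)&(S>150)&(W[...,2]>80)&(W[...,2]<95)
    if n=='scene': print('board',cv2.minAreaRect(W[g][:,:2].astype(np.float32)))
E
python3 chk.py a
```

```text
6.5 [527.8 123.8  62.8] F [ 0.2 -0.2 -1.2] tilt 13.76 xdir [ 0.163  0.958 -0.238] [-0.89  0.66  0.64  1.94 -0.24  0.78 -0.32]
scene 331 x range -83.4 61.7 fit z(x) in tool [ 9.28475320e-03 -1.55871403e+01]
board ((587.4677734375, 88.874755859375), (272.23577880859375, 629.09375), 9.075305938720703)
top 294 x range -88.0 13.8 fit z(x) in tool [ 1.24704757e-03 -1.69841165e+01]
wrist 6866 x range -49.8 51.0 fit z(x) in tool [ 5.61243397e-04 -1.62899445e+01]
```

View pics/wrist_a.png

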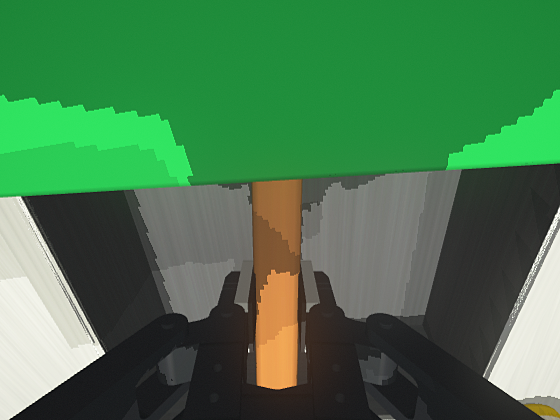

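The wrist view shows the handle held centred between the fingers at columns 255–300. It runs under the board edge at row 182, and the board hasn't moved. The fit shows no slip, and the clearances are about 10 mm at both the board and the rim, so I'll draw it out along its own axis.

>>> arm_command([
  [[-0.01, 0, 0], [0, 0, 0], 0],
  [[-0.015, 0, 0], [0, 0, 0], 0],
  [[-0.015, 0, 0], [0, 0, 0], 0],
  [[-0.015, 0, 0], [0, 0, 0], 0],
  [[-0.015, 0, 0], [0, 0, 0], 0],
  [[0, 0, 0], [0, 0, 0], 0],
])

```text
t: 7.25
tool_pos: [516.0, 53.5, 80.3]
ee_rot: [0.077, 0.76, 0.639, -0.092]
contact_force: [0.1, -0.6, -1.5]
width: 18.3
grip_force: 79.0
```

>>> arm_command([
  [[-0.015, 0, 0], [0, 0, 0], 0],
  [[-0.02, 0, 0], [0, 0, 0], 0],
  [[-0.02, 0, 0], [0, 0, 0], 0],
  [[-0.02, 0, 0], [0, 0, 0], 0],
  [[-0.02, 0, 0], [0, 0, 0], 0],
  [[-0.01, 0, 0], [0, 0, 0], 0],
  [[0, 0, 0], [0, 0, 0], 0],
])

```text
t: 7.95
tool_pos: [498.9, -45.9, 105.0]
ee_rot: [0.077, 0.76, 0.639, -0.091]
contact_force: [0.5, -0.6, -0.9]
width: 18.3
grip_force: 79.0
```

```bash
python3 chk.py b
```

```text
7.95 [498.9 -45.9 105. ] F [ 0.5 -0.6 -0.9] tilt 13.74 xdir [ 0.167  0.957 -0.237] [-0.69  0.51  0.72  2.08 -0.14  0.72 -0.09]
scene 1042 x range -81.2 213.3 fit z(x) in tool [  0.06063969 -15.2319237 ]
board ((582.3343505859375, 87.91162109375), (283.54193115234375, 628.9075927734375), 9.208769798278809)
top 218 x range -84.1 -5.6 fit z(x) in tool [ 1.00529362e-02 -1.68593654e+01]
wrist 16971 x range -47.9 114.6 fit z(x) in tool [ 1.58473756e-03 -1.65240201e+01]
```

View pics/wrist_b.png

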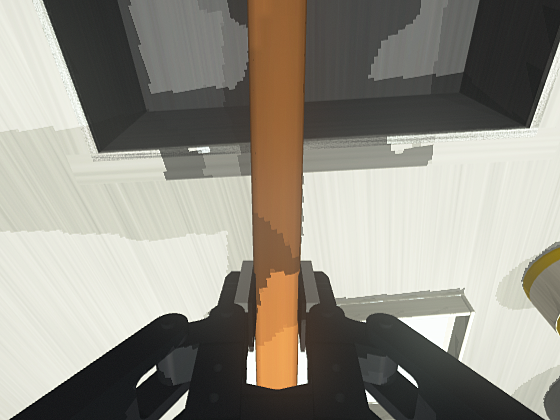

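The wrist view shows the whole handle clear of the board, over the open pan and its end rim near row 150. The computed tip position is about 28 mm outside the board edge, so I'll lift, level and carry it over.

>>> arm_command([
  [[-0.005, 0, -0.02], [0, 0, 0], 0],
  [[-0.007, 0, -0.029], [0, 0, 0], 0],
  [[-0.007, 0, -0.029], [0, 0, 0], 0],
  [[-0.007, 0, -0.029], [0, 0, 0], 0],
  [[-0.007, 0, -0.029], [0, 0, 0], 0],
  [[-0.005, 0, -0.02], [0, 0, 0], 0],
  [[0, 0, 0], [0, 0.03, 0], 0],
  [[0, 0, 0], [0, 0.03, 0], 0],
  [[0, 0, 0], [0, 0.03, 0], 0],
  [[0, 0, 0], [0, 0.03, 0], 0],
  [[0, 0, 0], [0, 0.03, 0], 0],
  [[0, 0, 0], [0, 0.03, 0], 0],
  [[0, 0, 0], [0, 0.03, 0], 0],
  [[0, 0, 0], [0, 0.03, 0], 0],
  [[0, 0, 0], [0, 0, 0], 0],
])

```text
t: 9.6
tool_pos: [498.7, -45.3, 264.5]
ee_rot: [-0.0, 0.765, 0.644, -0.0]
contact_force: [0.1, -0.1, -1.8]
width: 17.9
grip_force: 79.0
```

>>> arm_command([
  [[-0.01, 0.002, 0], [0, 0, 0], 0],
  [[-0.02, 0.004, 0], [0, 0, 0], 0],
  [[-0.02, 0.005, 0], [0, 0, 0], 0],
  [[-0.02, 0.004, 0], [0, 0, 0], 0],
  [[-0.02, 0.005, 0], [0, 0, 0], 0],
  [[-0.02, 0.004, 0], [0, 0, 0], 0],
  [[-0.02, 0.005, 0], [0, 0, 0], 0],
  [[-0.02, 0.004, 0], [0, 0, 0], 0],
  [[-0.02, 0.005, 0], [0, 0, 0], 0],
  [[-0.02, 0.004, 0], [0, 0, 0], 0],
  [[-0.02, 0.005, 0], [0, 0, 0], 0],
  [[-0.02, 0.004, 0], [0, 0, 0], 0],
  [[-0.02, 0.005, 0], [0, 0, 0], 0],
  [[-0.02, 0.004, 0], [0, 0, 0], 0],
  [[-0.01, 0.002, 0], [0, 0, 0], 0],
  [[0, 0, 0], [0, 0, 0], 0],
  [[0, 0, 0], [0, 0, 0], 0],
  [[0, 0, 0], [0, 0, 0], 0],
  [[0, 0, 0], [0, 0, 0], 0],
  [[0, 0, 0], [0, 0, 0], 0],
])

```text
t: 11.6
tool_pos: [513.5, -329.4, 265.1]
ee_rot: [-0.0, 0.764, 0.645, 0.0]
contact_force: [-0.7, 0.2, -1.3]
width: 18.2
grip_force: 79.0
```

```bash
python3 chk.py c
```

```text
11.6 [ 513.5 -329.4  265.1] F [-0.7  0.2 -1.3] tilt -0.03 xdir [0.167 0.986 0.   ] [-0.11  0.46  0.85  1.71 -0.38  1.14  0.68]
scene 1119 x range -80.4 212.6 fit z(x) in tool [  0.06892384 -15.88973981]
board ((581.808837890625, 88.31382751464844), (284.1634826660156, 628.8532104492188), 9.044261932373047)
top 1666 x range -5.5 211.4 fit z(x) in tool [  0.1005051  -21.36167928]
wrist 14900 x range -50.8 111.6 fit z(x) in tool [ 2.03327128e-03 -1.65618695e+01]
```

View pics/scene_c.png

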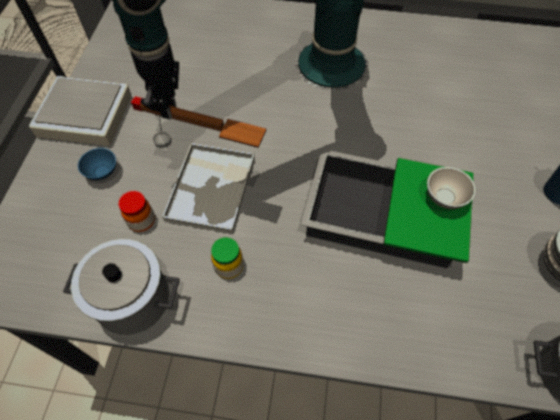

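The scene view shows the paddle held level from (137,103) to (265,133) above the tray. The board, bowl and jars are at the same pixels as before. The paddle's middle is at about (524, −266), against the tray centre at (523, −269).

```bash
python3 -c "
from bench import manip
print(manip.finish_job())"
```

```text
the job is handed in; nothing more can be done
None
```

The paddle was drawn out slantwise and is held level and still with its middle above the tray, about 230 mm over the tray rim; the board, bowl and jars show no movement in the last picture, and the job was handed in at about 12 s.

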